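Clear the assembly slide and crank its jaw to the pointed rider

TASK

The bed of the hand-cranked assembly slide has to be set for the next panel. First lift the handled steel canister off the bed and stand it upright on the bare bench top, clear of the slide and the other parts, without dropping it. Then crank the handwheel until the pointer of the moving jaw lines up with the tip of the brass rider that has the pointed nose (not the square-nosed one), leave it there, and do not disturb the loose parts lying about.

Things in the scene. Friction and masses are not known exactly. Their poses are not given: they have to be found in the camera images.
- slide: Grey hand-cranked assembly slide fixed to the bench. Origin on the bench top; x runs along the bed to the handwheel, y (roughly towards the robot) points to the scale side, z up. Bed: x -130 to 170 mm, y -55 to 55 mm. Gear head under the handwheel: x 114 to 176 mm, 90 mm high. Aluminium scale ledge with lines every 10 mm: y 55 to 111 mm, 16 mm high; riders on it reach y = 110 mm, 52 mm high.
- bed_center (a point): Point on top of the steel ways of the bed, 24 mm above the bench, on the middle line, between the jaws. The fixed jaw, 64 mm high, fills slide x -130 to -101 mm.
- crank_axis (a point): Point on the vertical axis of the handwheel, level with the top face of its disc (108 mm above the bench). The disc has a radius of 58 mm; a hub of 12.5 mm radius rises 8 mm above its face. Nothing else but the crank handle stands on it.
- grip_mid (a point): Middle of the upright black crank handle on the handwheel: 21 mm thick, 49 mm long, from 3 to 52 mm above the disc's face, 45 mm from the wheel's axis. It spins freely on its pin, so it can be pushed sideways round the circle or held. Pushing it takes about 3 to 6 N; the wheel stays where it is left.
- crank (a joint): Turn of the handwheel in rad, growing anticlockwise seen from above; limits +-18, never reached in this job. One turn moves the jaw 20 mm: joint jaw = 0.00318 m x joint crank.
- jaw (a joint): Travel of the moving jaw along the slide's x axis in m, growing towards the handwheel, away from the fixed jaw (anticlockwise cranking). Only the handwheel can move it. Moving jaw: 108 mm wide, top 60 mm above the bench, at slide x 16 to 54 mm when this reads 0.
- jaw_pointer (a point): Tip of the steel pointer on the scale side of the moving jaw, 32 mm above the bench. It moves with the jaw along the slide's x axis.
- rider_tip (a point): Tip of the wedge-shaped nose of the brass rider to be set to; axes parallel to the slide's. A brass block 30 mm wide with a round thumb screw on top, fixed on the outer part of the scale ledge, on either side of the jaw's present place. The jaw is set when jaw_pointer stands opposite this tip: same place along the slide's x axis (they stay 2 mm apart across).
- rider_square: The other brass rider, with a square nose and a flat wing on top, 30 mm wide; it marks another setting and is to be ignored. Fixed; origin under the middle of its nose; axes as the slide's.
- canister: Lidded plain steel canister, 66 mm across and 72 mm high, 0.25 to 0.5 kg, origin at the centre of its underside, z up. It stands on the ways of the bed, between the jaws. A rigid round bar handle, 10 mm thick, arches over the lid along the canister's y axis.
- bail_mid (a point): Middle of the top bar of the canister's handle, 115 mm above its underside, 43 mm above the lid; the straight bar runs 24 mm to either side along the canister's y axis.
- bogie: Loose bystander, to be left where it is: geared axle set with four wheels, 70 x 69 x 31 mm, origin at the centre of its underside.
- casting: Loose bystander, to be left where it is: tan casting with two round housings, 192 (its x) x 53 (y) x 108 mm high, origin at the centre of its underside.
- gearbox: Loose bystander, to be left where it is: brass U-bracket gearbox, 36 (its x) x 103 (y) x 28 mm high, origin at the centre of its underside.
- motor: Loose bystander, to be left where it is: black motor on an upright brass gear plate, 52 x 76 x 64 mm high, origin at the centre of its underside.
- receiver: Loose bystander, to be left where it is: flat black receiver box, 38 x 61 x 17 mm, origin at the centre of its underside.
- channel: Loose bystander, to be left where it is: flat brass underframe channel, 245 (its x) x 121 (y) x 22 mm, lying beyond the fixed jaw end of the slide, origin at the centre of its underside.
- plate: Loose bystander, to be left where it is: brass plate with a dark block on it, 44 x 112 x 20 mm, origin at the centre of its underside.
There are look-alikes about, which are no part of the job. What is meant by the canister is not blue or red, and is the larger of those in its own colour.

How it is judged:
By the outcome, as a careful person would: the job done as asked, in the order asked, and still so for the second after the job is handed in, with the robot touching nothing.
It also fails if it takes over 67 s, if anything falls off the work surface, if the arm or the gripper's body presses on something with over 40 N, if the wrist force passes 120 N, or if a joint passes its speed limit or range.

ROBOT

A 6-joint arm with a two-finger parallel gripper is mounted at the origin on a cart in front of the work surface, level with it; the furniture and walls round the work are solid. World frame = base frame: x ahead of the robot, y to its left, z up, the work surface at z = 0. Lengths are in m, angles in rad, forces in N, time in s.
With the tool pointing down it reaches from about 0.3 to 0.875 m from the base axis. Payload 6.4 kg.
Tool frame: the origin (TCP) lies on the centre line of the jaws, within the pads' length; the fingertips stand 17 mm ahead of it and the grasp point (between the pads) lies 2 mm behind it; z points along the fingers, y is the direction in which the jaws open and shut (so a half turn about z gives the same grasp; the last joint's range is limited). The gripper opens to 85 mm and grips with 20 to 120 N. Pads are 22 mm wide; open, the fingers measure 114 mm over their backs; the gripper's body (76 mm by 85 mm) begins 54 mm behind the grasp point. The pads swing forward as they close: fully open they stand 13 mm farther back than shut.
Start: joints at [1.141, 0.181, 1.607, -0, 1.354, -0.206], TCP at [0.128, 0.561, 0.248] pointing down, gripper open.
Joint ranges: [-2.99, 2.99], [-0.89, 2.07], [0.3, 2.58], [-1.14, 4.28], [0, 2.63], [-3.12, 3.12]. Speed limits (rad/s): [2.57, 2.57, 3.01, 3.14, 3.14, 3.14].

INTERFACE

Orientations are given as [roll, pitch, yaw] about the fixed x, y, z axes, in that order (R = Rz(yaw) Ry(pitch) Rx(roll)).
In Python, from cell import * gives the robot as it stands. The module is installed in compiled form; this text tells all that it offers.
- The arm moves only by the tool drive_tool, never from a script. Its argument "rows" is a list of rows, each a list of 5 numbers: the finger opening in mm, from 0 to 85.4, then the shift along the tool's x, y, z scaled (see below), then the turn about the tool's z scaled (see below). In form: [[jaw, tx, ty, tz, twist], ...]. A call has 1 to 8 rows; each row is the pose to reach, as a shift and turn from the pose commanded when the call began, along the tool's axes at that moment; what a row does not reach only later rows make up. The controller multiplies each number of a shift by 250 mm and each number of a turn by pi/2 rad. A row lasts 1/10 s, in which the tool goes at most 50 mm and 8.59 degrees, less where a joint would pass 70% of its speed; a pose out of reach is approached as far as the arm can. A call with a number of a shift or a turn outside -1 to 1 is refused whole. A call with a gripper value outside its range is refused whole. The fingers move at their own pace and stop on an object; "grip_force" is the grip in N (left out, the last holds). Time passes only in rows, so rows that repeat a pose let the fingers close. It gives the time, the measured TCP pose, the force and the opening at its end, in the units of the state.
- get_state(): the state, without advancing time (a new reading comes with each control period).
- read_camera(name): name is "side" or "top" or "wrist"; returns a dict with "image" (400x640x3 uint8, red, green, blue), "vertical_fov" (degrees; the focal length in pixels is half the picture's height over the tangent of half this angle, whatever the lens; pixels are square), "cx", "cy" (the principal point, pixels), "origin" and "rotation" of the camera in the world. Camera axes: x right, y up, looking along -z (the intrinsics and any distortion apply to the point x, -y, -z); pixel columns grow to the right and rows downward; lengths in m; the calibration is good to about 2 mm. A picture is of the moment at which its call begins. There is no depth.
- close_job(): hands the job in, once; it reports no verdict.
The state is a dict: "time": time; "joint_pos": joint angles; "joint_vel": joint speeds; "joint_torque": joint torques, N m; "ee_pos": TCP position; "tool_rot": TCP orientation; "contact_force": force on the tool from outside, world axes, zero at the start; "torque": the same for the moment, N m; "width": opening from 0.0 (shut) to 1.0 (fully open).
Only numpy, scipy, OpenCV 4.12 (cv2) and the standard library are available. Lean on these libraries where they do the work, as an engineer would, in place of code of your own. Each camera call takes 0.05 s, during which the arm holds its last target. There are 200 camera calls.

## Working session

There is one attempt and no reset: what is moved stays moved. The work goes in short steps, Python scripts to look and compute and a tool call to move; the robot and the scene stay as the last step left them, time stands still between calls to the robot, and variables do not carry over. Pictures are saved under pics/ and viewed, about 8 in all and at most 12, crops included, and the job is handed in when it is done.

Besides the shell and the picture viewer there is one more tool, called after "Emit:" as a command line: name --pt "numbers of a row" for each row, then --argument value for the rest. drive_tool: Moves the arm, as the interface text tells. Its arguments: {"type":"object","properties":{"rows":{"type":"array","items":{"type":"array","items":{"type":"number"}}},"grip_force":{"type":"number"}},"required":["rows"]}

```bash
mkdir -p pics; cat > h.py <<'E'
from cell import *
import numpy as np, cv2, pickle
def snap(n,fn=None):
    c=read_camera(n); pickle.dump(c,open(f'{n}.pkl','wb'))
    cv2.imwrite(f'pics/{fn or n}.png',c['image'][:,:,::-1]); return c
def load(n): return pickle.load(open(f'{n}.pkl','rb'))
def ray(c,u,v):
    f=c['image'].shape[0]/2/np.tan(np.radians(c['vertical_fov'])/2)
    d=np.array([(u-c['cx'])/f,-(v-c['cy'])/f,-1.]); return np.array(c['origin']),np.array(c['rotation'])@d
def onz(c,u,v,z):
    o,d=ray(c,u,v); return o+d*(z-o[2])/d[2]
def proj(c,p):
    f=c['image'].shape[0]/2/np.tan(np.radians(c['vertical_fov'])/2)
    q=np.array(c['rotation']).T@(np.array(p)-np.array(c['origin'])); return c['cx']+f*q[0]/-q[2], c['cy']-f*q[1]/-q[2]
E
python3 - <<'E'
from h import *
for n in ['side','top','wrist']:
    c=snap(n); print(n,{k:v for k,v in c.items() if k!='image'})
print(get_state())
E
```

```text
side {'vertical_fov': 57.5128407612936, 'cx': 323.0681553160925, 'cy': 202.729880885406, 'origin': array([0.58651504, 0.87797661, 0.57746027]), 'rotation': array([ 1.08923738, -0.00939585,  3.10421538])}
top {'vertical_fov': 43.01022238089605, 'cx': 326.8203495444928, 'cy': 210.13686507620304, 'origin': array([0.37809502, 0.01316439, 1.29379359]), 'rotation': array([ 0.12647907, -0.01216605, -1.55261006])}
wrist {'vertical_fov': 65.29021517809123, 'cx': 322.3941747616085, 'cy': 198.82566881179818, 'origin': array([0.04532489, 0.57871182, 0.37324665]), 'rotation': array([-0.33170985,  0.00321713,  1.3468918 ])}
{'time': 0.15, 'joint_pos': array([ 1.14068575e+00,  1.81393900e-01,  1.60777709e+00,  4.42692969e-05,
        1.35380675e+00, -2.06321104e-01]), 'joint_vel': array([ 0.00134656, -0.00310916, -0.00056086, -0.00024268,  0.00062297,
       -0.00167159]), 'joint_torque': array([ 7.95381657e-04, -4.45262325e+01, -3.51695251e+01, -2.10087273e-04,
        5.73146812e-03,  1.55659698e-07]), 'ee_pos': array([0.12741854, 0.56029338, 0.24757846]), 'tool_rot': array([-3.1402458e+00, -3.2604976e-04,  2.9177934e+00]), 'contact_force': array([-0.20718245, -0.67644451,  0.74689686]), 'torque': array([-0.01121704,  0.04866548,  0.03932458]), 'width': 1.0035754728819317}
```

```bash
python3 - <<'E'
s=open('h.py').read()
s=s.replace("import numpy","from scipy.spatial.transform import Rotation as Ro\nimport numpy").replace("np.array(c['rotation'])","Ro.from_euler('xyz',c['rotation']).as_matrix()")
open('h.py','w').write(s)
E
```

```text
(no output)
```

View pics/side.png

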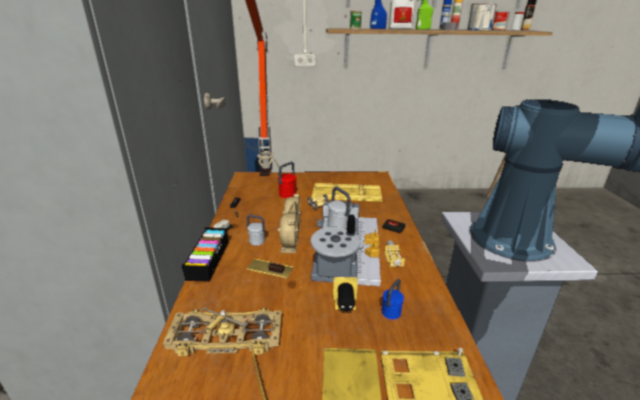

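View pics/top.png

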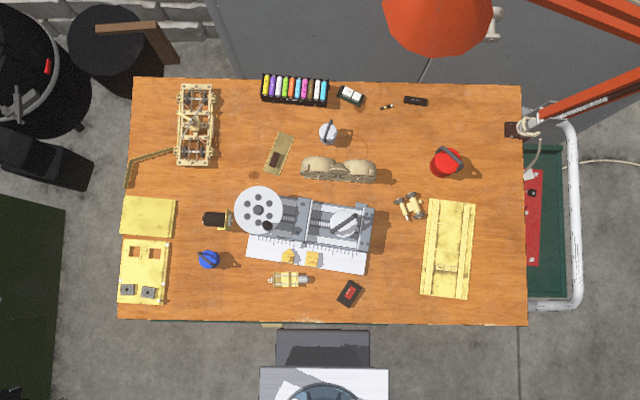

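```bash
python3 - <<'E'
from h import *
c=load('top');w=load('wrist');s=load('side')
for p in [(0,0,0),(0.128,0.56,0.248),(0.5,0,0),(.128,.56,0)]: print(p,proj(c,p),proj(s,p),proj(w,p))
a=c['image'][165:305,195:390]
a=cv2.resize(a,None,fx=4,fy=4,interpolation=cv2.INTER_CUBIC)
cv2.imwrite('pics/topc.png',a[:,:,::-1])
for n,u,v,z in [('wheel',258,210,.108),('can',345,222,.13),('tipy',288,256,.03),('tabTL',134,78,0),('tabBR',526,325,0)]: print(n,onz(c,u,v,z))
print(onz(s,333,238,.108))
E
```

```text
(0, 0, 0) (np.float64(322.9369504840835), np.float64(431.3152194202148)) (np.float64(510.2201745687388), np.float64(236.84370245050238)) (np.float64(-145.87177450705775), np.float64(164.14605843926006))
(0.128, 0.56, 0.248) (np.float64(40.66905685861644), np.float64(397.49005270967587)) (np.float64(680.9544322674451), np.float64(316.2563098357638)) (np.float64(323.49574103858185), np.float64(282.97039810349105))
(0.5, 0, 0) (np.float64(326.6788753163148), np.float64(226.76099919808541)) (np.float64(339.83445873677755), np.float64(239.0157977144303)) (np.float64(55.49694571122478), np.float64(440.6023402220758))
(0.128, 0.56, 0) (np.float64(95.91674477439375), np.float64(373.25193970856947)) (np.float64(606.8527743159798), np.float64(434.70167352040016)) (np.float64(323.4715232298214), np.float64(164.85380021347532))
wheel [0.52625775 0.16328223 0.108     ]
can [ 0.4995849  -0.04071178  0.13      ]
tipy [0.4225623 0.0948603 0.03     ]
tabTL [0.88505008 0.51673461 0.        ]
tabBR [ 0.26223006 -0.50463663  0.        ]
[0.53189901 0.15951592 0.108     ]
```

View pics/topc.png

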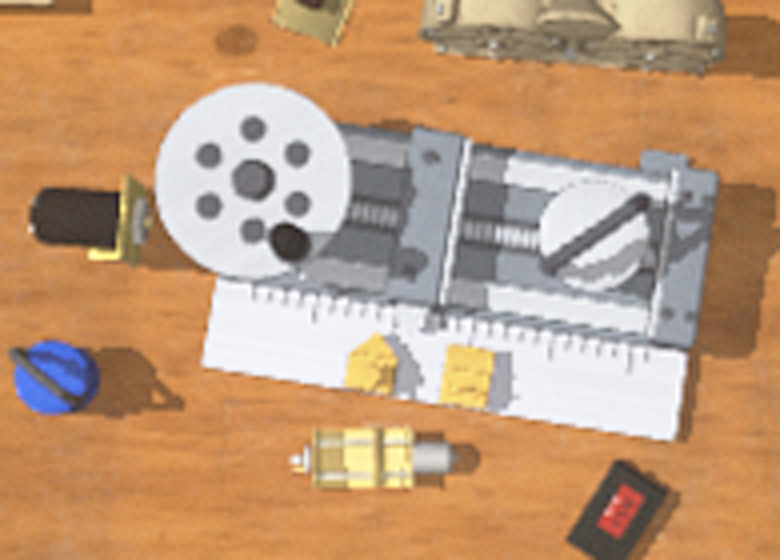

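View pics/wrist.png

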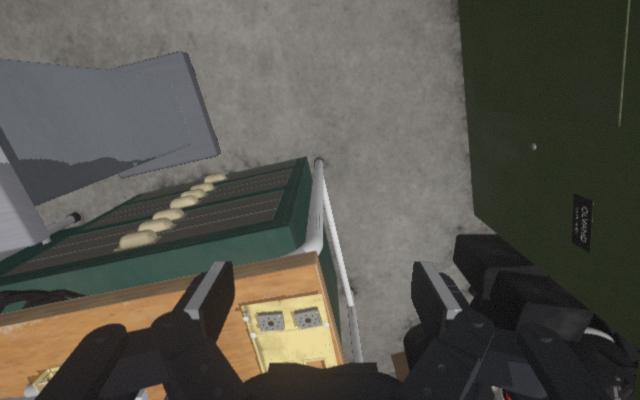

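Emit:
drive_tool --pt "85 0 0 -0.16 0" --pt "85 -0.12 -0.1 -0.16 0" --pt "85 -0.28 -0.24 -0.16 0" --pt "85 -0.42 -0.36 -0.16 0" --pt "85 -0.56 -0.48 -0.16 0" --pt "85 -0.7 -0.6 -0.16 0" --pt "85 -0.84 -0.72 -0.16 0" --pt "85 -0.95 -0.81 -0.16 0"

```text
time: 0.95
ee_pos: [0.3151, 0.3085, 0.2882]
tool_rot: [-3.141, 0.0, 2.917]
contact_force: [0.4, 0.9, 0.1]
width: 0.996
```

Emit:
drive_tool --pt "85 -0.14 -0.12 -0.02 0" --pt "85 -0.28 -0.24 -0.04 0" --pt "85 -0.42 -0.36 -0.06 0" --pt "85 -0.56 -0.48 -0.08 0" --pt "85 -0.7 -0.6 -0.1 0" --pt "85 -0.84 -0.72 -0.12 0" --pt "85 -0.95 -0.81 -0.16 0" --pt "85 -0.95 -0.81 -0.16 0"

```text
time: 1.75
ee_pos: [0.5033, 0.0568, 0.329]
tool_rot: [-3.141, 0.002, 2.913]
contact_force: [-0.7, 0.4, -0.4]
width: 0.997
```

```bash
python3 - <<'E'
from h import *
c=snap('wrist','w2'); print(get_state()['ee_pos'],get_state()['tool_rot'])
cv2.imwrite('pics/w2.png',cv2.resize(c['image'],None,fx=1.25,fy=1.25,interpolation=cv2.INTER_CUBIC)[:,:,::-1])
E
```

```text
[0.50176976 0.0586134  0.328276  ] [-3.14152324e+00 -8.00604358e-05  2.91431839e+00]
```

View pics/w2.png

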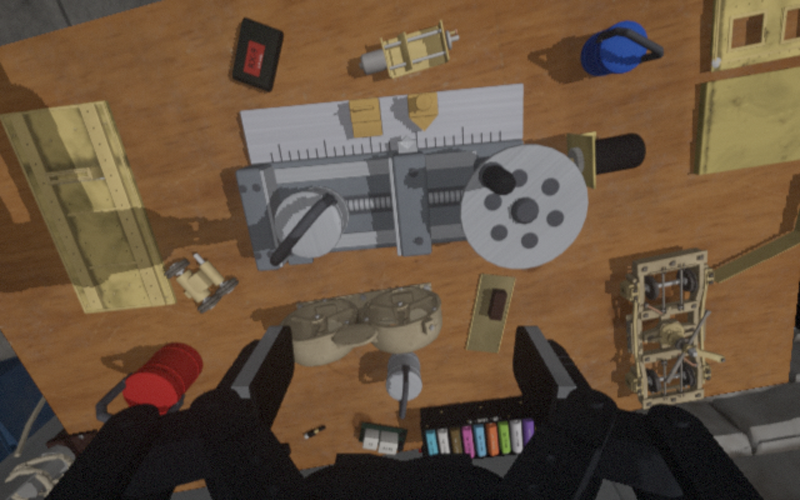

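```bash
python3 - <<'E'
from h import *
w=load('wrist');t=load('top')
W=lambda u,v,z:onz(w,(u+.5)/1.25-.5,(v+.5)/1.25-.5,z)
T=lambda u,v,z:onz(t,(u+.5)/4-.5+195,(v+.5)/4-.5+165,z)
p=lambda n,*a:print(n,*[np.round(x,4) for x in a])
p('hub',W(525,209,.116),T(253,179,.116))
p('disc',W(524,207,.108),T(253,180,.108))
p('knobtop',W(492,176,.160),T(290,242,.16))
a,b=W(331,200,.139),W(277,260,.139);c,d=T(645,203,.139),T(548,265,.139)
p('bar',a,b,(a+b)/2,c,d,(c+d)/2); print([np.degrees(np.arctan2(*(q-r)[[1,0]])) for q,r in((a,b),(c,d))])
e,f=W(242,112,.016),W(522,85,.016);g,h=T(675,440,.016),T(203,365,.016)
p('ledge',e,f,g,h);print([np.degrees(np.arctan2(*(q-r)[[1,0]])) for q,r in((f,e),(h,g))])
p('lid',W(310,224,.096),T(597,235,.096))
p('ptr',W(403,138,.032),T(432,322,.032)); p('tip',W(425,130,.04),T(376,333,.04))
p('place',onz(t,398,268,0)); p('recv',W(258,55,.017)); p('chan',W(5,115,.02),W(105,102,.02))
p('sq',W(365,100,.03))
E
```

```text
hub [0.5234 0.1618 0.116 ] [0.5267 0.1626 0.116 ]
disc [0.5238 0.1632 0.108 ] [0.5271 0.1636 0.108 ]
knobtop [0.4793 0.1297 0.16  ] [0.486  0.1351 0.16  ]
bar [0.4729 0.0019 0.139 ] [ 0.5129 -0.0587  0.139 ] [ 0.4929 -0.0284  0.139 ] [ 0.5144 -0.065   0.139 ] [ 0.4777 -0.01    0.139 ] [ 0.496  -0.0375  0.139 ]
[np.float64(123.43979220046953), np.float64(-56.28088032837321)]
ledge [ 0.3808 -0.0918  0.016 ] [0.4217 0.201  0.016 ] [ 0.3802 -0.0937  0.016 ] [0.4214 0.2024 0.016 ]
[np.float64(82.0305112538675), np.float64(82.07986016727358)]
lid [ 0.4978 -0.0342  0.096 ] [ 0.4998 -0.0397  0.096 ]
ptr [0.4445 0.0689 0.032 ] [0.4501 0.0592 0.032 ]
tip [0.4415 0.0926 0.04  ] [0.4422 0.0932 0.04  ]
place [ 0.3985 -0.1828  0.    ]
recv [ 0.3331 -0.0561  0.017 ]
chan [ 0.3272 -0.3354  0.02  ] [ 0.3394 -0.2263  0.02  ]
sq [0.3996 0.0397 0.03  ]
```

Emit:
drive_tool --pt "50 -0.01 -0.1 0.1 0.09" --pt "50 -0.02 -0.2 0.2 0.18" --pt "50 -0.04 -0.3 0.3 0.27" --pt "50 -0.057 -0.369 0.4 0.36" --pt "50 -0.057 -0.369 0.48 0.45" --pt "50 -0.057 -0.369 0.51 0.483" --pt "50 -0.057 -0.369 0.51 0.483" --pt "50 -0.057 -0.369 0.51 0.483"

```text
time: 2.6
ee_pos: [0.494, -0.0318, 0.2009]
tool_rot: [-3.142, -0.0, 2.162]
contact_force: [-0.2, -0.2, 0.3]
width: 0.585
```

```bash
python3 - <<'E'
from h import *
c=snap('wrist','w3'); s=get_state(); print(s['ee_pos'],s['tool_rot'])
print(proj(c,(.495,-.034,.139)), proj(c,s['ee_pos']-[0,0,.06]))
E
```

```text
[ 0.49442252 -0.03202006  0.20141518] [3.14096852e+00 5.82253606e-04 2.16169461e+00]
(np.float64(322.6631521310596), np.float64(229.47460859537358)) (np.float64(323.62286324511115), np.float64(228.27083041514896))
```

View pics/w3.png

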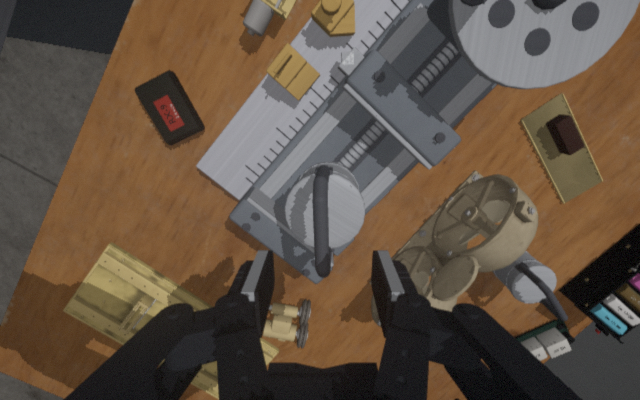

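Emit:
drive_tool --pt "50 0.012 0 0.1 0" --pt "50 0.012 0 0.2 0" --pt "50 0.012 0 0.256 0" --pt "50 0.012 0 0.256 0" --pt "4 0.012 0 0.256 0" --pt "4 0.012 0 0.256 0" --pt "4 0.012 0 0.256 0" --pt "4 0.012 0 0.256 0" --grip_force 60

```text
time: 3.45
ee_pos: [0.4932, -0.0304, 0.1381]
tool_rot: [3.141, 0.001, 2.159]
contact_force: [-2.8, 2.0, 6.5]
width: 0.09
```

Emit:
drive_tool --pt "4 0 0 0 0" --pt "4 0 0 0 0" --pt "4 0 0 -0.02 0" --pt "4 0 0 -0.06 0" --pt "4 0 0 -0.06 0"

```text
time: 3.95
ee_pos: [0.4934, -0.0305, 0.1531]
tool_rot: [3.14, 0.002, 2.159]
contact_force: [0.6, -0.7, -3.4]
width: 0.094
```

Emit:
drive_tool --pt "4 0 0 -0.1 0" --pt "4 0 0 -0.2 0" --pt "4 0 0 -0.26 0" --pt "4 -0.02 -0.07 -0.26 0" --pt "4 -0.04 -0.16 -0.26 0" --pt "4 -0.065 -0.25 -0.26 0" --pt "4 -0.09 -0.34 -0.26 0" --pt "4 -0.115 -0.43 -0.26 0"

```text
time: 4.75
ee_pos: [0.4183, -0.1143, 0.2167]
tool_rot: [-3.141, -0.0, 2.159]
contact_force: [-0.2, -0.7, -5.4]
width: 0.09
```

Emit:
drive_tool --pt "4 -0.025 -0.09 0 0" --pt "4 -0.05 -0.18 0 0" --pt "4 -0.065 -0.24 0 0" --pt "4 -0.07 -0.26 0 0" --pt "4 -0.07 -0.26 0 0" --pt "4 -0.07 -0.26 0 0"

```text
time: 5.35
ee_pos: [0.3751, -0.1641, 0.2168]
tool_rot: [3.141, -0.0, 2.159]
contact_force: [0.5, -0.2, -2.9]
width: 0.092
```

```bash
python3 - <<'E'
from h import *
c=snap('side','s2'); t=snap('top','t2');s=get_state(); print(s['ee_pos'],s['contact_force'],s['torque'],s['width'])
a=cv2.resize(c['image'][130:300,220:460],(720,510),interpolation=cv2.INTER_CUBIC)
cv2.imwrite('pics/s2c.png',a[:,:,::-1])
E
```

```text
[ 0.37517997 -0.16391861  0.21676   ] [ 0.32353599  0.33685068 -4.47107437] [ 0.00255654 -0.02132211  0.03826993] 0.08801681638724722
```

View pics/s2c.png

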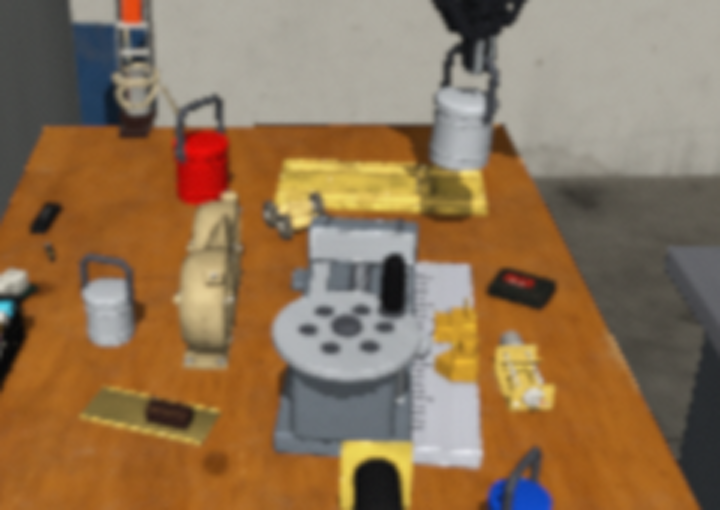

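Emit:
drive_tool --pt "4 0 0 0.08 0" --pt "4 0 0 0.18 0" --pt "4 0 0 0.27 0" --pt "4 0 0 0.33 0" --pt "4 0 0 0.36 0" --pt "4 0 0 0.375 0" --pt "4 0 0 0.385 0" --pt "4 0 0 0.385 0"

```text
time: 6.25
ee_pos: [0.3752, -0.1646, 0.121]
tool_rot: [3.141, 0.001, 2.159]
contact_force: [0.4, 0.4, -4.4]
width: 0.089
```

Emit:
drive_tool --pt "4 0 0 0.008 0" --pt "4 0 0 0.016 0" --pt "4 0 0 0.024 0" --pt "4 0 0 0.024 0"

```text
time: 6.65
ee_pos: [0.3775, -0.1665, 0.1175]
tool_rot: [3.139, 0.007, 2.159]
contact_force: [0.2, 2.2, 13.9]
width: 0.092
```

Emit:
drive_tool --pt "4 0 0 0 0" --pt "4 0 0 0 0" --pt "4 0 0 0.004 0" --pt "4 0 0 0.004 0" --grip_force 20

```text
time: 7.05
ee_pos: [0.3781, -0.1669, 0.1173]
tool_rot: [3.139, 0.008, 2.159]
contact_force: [0.3, 2.1, 19.7]
width: 0.091
```

```bash
python3 - <<'E'
from h import *
c=snap('side','s3');s=get_state(); print(s['ee_pos'],s['contact_force'],s['torque'],s['width'])
a=c['image'][130:230,320:420]; w=snap('wrist')['image']
o=np.hstack([cv2.resize(a,(400,400),interpolation=cv2.INTER_CUBIC),cv2.resize(w[:,120:520],(400,400))])
cv2.imwrite('pics/s3c.png',o[:,:,::-1])
E
```

```text
[ 0.37806205 -0.16686629  0.11733229] [ 1.22460324  3.28807855 19.74705994] [ 0.5403438   0.2809959  -0.01518087] 0.08932719060062076
```

View pics/s3c.png

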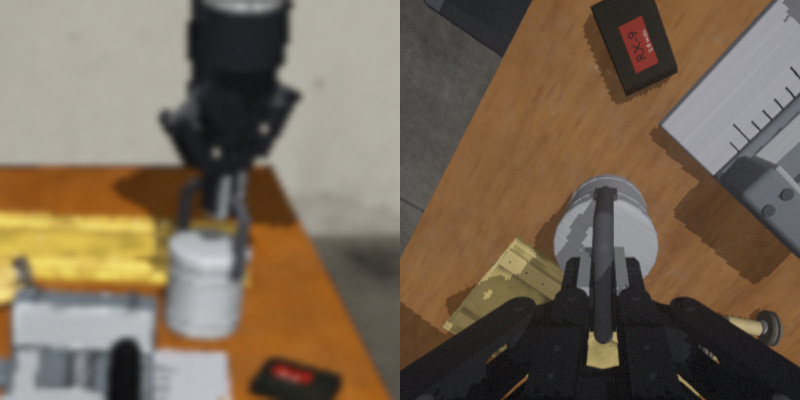

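```bash
python3 - <<'E'
from h import *
w=load('wrist');t=load('top')
for u,v in [(235,240),(165,325)]: print(onz(w,u,v,.022))
for u,v in [(421,295),(428,198),(475,202),(467,299)]: print(onz(t,u,v,.022))
print('lid rim',[onz(w,u,v,.072)[:2] for u,v in [(276,238),(379,232)]])
# projections of channel edge and canister base outline in w
print(proj(w,(.378,-.167,0)),proj(w,(.378,-.167,.072)))
E
```

```text
[ 0.33603641 -0.2281801   0.022     ]
[ 0.32456941 -0.3351634   0.022     ]
[ 0.33266742 -0.2366486   0.022     ]
[ 0.57621963 -0.25574694  0.022     ]
[ 0.56833967 -0.37534059  0.022     ]
[ 0.32490095 -0.35088041  0.022     ]
lid rim [array([ 0.35479528, -0.18338065]), array([ 0.40435667, -0.14557194])]
(np.float64(322.5825593048728), np.float64(197.51241320944956)) (np.float64(322.84344226326107), np.float64(236.84170674756672))
```

Emit:
drive_tool --pt "11 0 0 -0.003 0" --pt "13 0 0 -0.003 0" --pt "16 0 0 -0.003 0" --pt "20 0 0 -0.003 0" --pt "30 0 0 -0.003 0" --pt "45 0 0 -0.003 0" --pt "45 0 0 -0.003 0" --pt "45 0 0 -0.003 0"

```text
time: 7.95
ee_pos: [0.3746, -0.1644, 0.1142]
tool_rot: [-3.141, -0.0, 2.159]
contact_force: [0.3, 0.9, -0.6]
width: 0.53
```

Emit:
drive_tool --pt "45 0 0 -0.05 0" --pt "45 0 0 -0.15 0" --pt "45 0 0 -0.3 0" --pt "45 0 0 -0.45 0" --pt "45 0 0 -0.6 0" --pt "45 0 0 -0.6 0"

```text
time: 8.55
ee_pos: [0.377, -0.1663, 0.2697]
tool_rot: [3.139, 0.01, 2.159]
contact_force: [0.3, -0.2, -0.0]
width: 0.526
```

Emit:
drive_tool --pt "45 0.09 0.12 0 0" --pt "45 0.2 0.28 0 0" --pt "45 0.31 0.43 0 0" --pt "45 0.42 0.58 0 0" --pt "45 0.52 0.72 0 0" --pt "45 0.62 0.86 0 0" --pt "45 0.7 0.97 0 0" --pt "45 0.72 1.0 0 0"

```text
time: 9.35
ee_pos: [0.4829, 0.1269, 0.2632]
tool_rot: [-3.141, -0.001, 2.163]
contact_force: [0.4, -0.4, 0.2]
width: 0.528
```

Emit:
drive_tool --pt "45 0.036 0.05 0 0" --pt "45 0.036 0.05 0.1 0" --pt "45 0.036 0.05 0.2 0" --pt "45 0.036 0.05 0.24 0" --pt "45 0.036 0.05 0.24 0"

```text
time: 9.85
ee_pos: [0.4871, 0.1378, 0.2026]
tool_rot: [-3.138, -0.002, 2.158]
contact_force: [-0.4, -1.0, -0.3]
width: 0.526
```

```bash
python3 - <<'E'
from h import *
c=snap('wrist','w4'); t=snap('top','t4'); s=get_state(); print(s['ee_pos'],s['tool_rot'])
print(proj(c,(.4893,.137,.160)),proj(c,(.526,.163,.116)))
e,k=t,None
o=np.hstack([cv2.resize(c['image'],(640,400)), cv2.resize(t['image'][230:300,375:415],(160,280))[:400] if 0 else cv2.copyMakeBorder(cv2.resize(t['image'][220:320,360:400],(160,400)),0,0,0,0,0)])
cv2.imwrite('pics/w4c.png',o[:,:,::-1])
E
```

```text
[0.48874121 0.13803163 0.20499779] [3.14102405e+00 4.14601782e-04 2.15826513e+00]
(np.float64(325.81428300834006), np.float64(242.3278066076108)) (np.float64(387.005123221958), np.float64(213.31209622547507))
```

View pics/w4c.png

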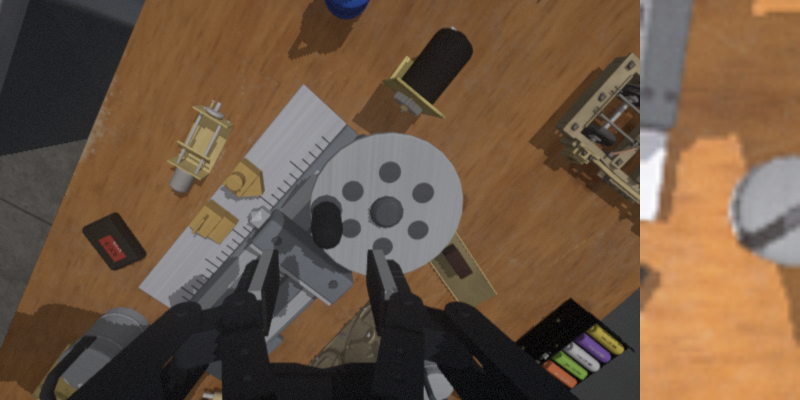

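Emit:
drive_tool --pt "45 0 0 0.1 0" --pt "45 0 0 0.2 0" --pt "45 0 0 0.25 0" --pt "45 0 0 0.25 0" --pt "15 0 0 0.25 0" --pt "15 0 0 0.25 0" --pt "15 0 0 0.25 0" --pt "15 0 0 0.25 0" --grip_force 40

```text
time: 10.75
ee_pos: [0.4895, 0.1385, 0.1435]
tool_rot: [3.139, 0.002, 2.159]
contact_force: [-1.6, -0.2, 6.2]
width: 0.23
```

```bash
python3 - <<'E'
from h import *
s=get_state(); print(s['ee_pos'],s['tool_rot'],s['contact_force'],s['width'])
ax=np.array([.526,.163]); r=s['ee_pos'][:2]-ax; print(np.hypot(*r),np.degrees(np.arctan2(r[1],r[0])))
th=2.159; M=np.array([[np.cos(th),np.sin(th)],[np.sin(th),-np.cos(th)]])
a0=np.radians(-144.5)
for k in range(0,13): 
  a=a0+np.radians(30*k); print(30*k,np.round(M@(.045*np.array([np.cos(a)-np.cos(a0),np.sin(a)-np.sin(a0)]))/.25,3))
w=load('wrist'); t=load('top'); sx=np.array([.1383,.9904,0])
# pointer & tip in w4
for n,(u,v),z in [('ptr',(258,213),.032),('tip',(264,188),.032),('tip52',(264,188),.05)]:
  p=onz(w,u,v,z); print(n,p,p@sx)
E
```

```text
[0.48946903 0.13845226 0.1434966 ] [3.13913403e+00 1.69023506e-03 2.15919348e+00] [-1.61282944 -0.16208384  6.24318263] 0.22990894295568604
0.04401253106631331 -146.10005940686895
0 [0. 0.]
30 [-0.089  0.027]
60 [-0.153  0.095]
90 [-0.174  0.186]
120 [-0.147  0.275]
150 [-0.079  0.339]
180 [0.011 0.36 ]
210 [0.1   0.333]
240 [0.164 0.265]
270 [0.186 0.174]
300 [0.159 0.085]
330 [0.091 0.021]
360 [ 0. -0.]
ptr [0.44999865 0.07256619 0.032     ] 0.13410436629658887
tip [0.44167168 0.09908863 0.032     ] 0.1592205764091384
tip52 [0.44162271 0.10567119 0.05      ] 0.1657331653388444
```

Emit:
drive_tool --pt "15 -0.046 0.007 0 0" --pt "15 -0.089 0.027 0 0" --pt "15 -0.125 0.057 0 0" --pt "15 -0.153 0.095 0 0" --pt "15 -0.17 0.139 0 0" --pt "15 -0.174 0.186 0 0" --pt "15 -0.166 0.232 0 0" --pt "15 -0.147 0.275 0 0"

```text
time: 11.55
ee_pos: [0.5685, 0.1441, 0.1435]
tool_rot: [3.139, 0.005, 2.158]
contact_force: [1.1, -5.6, 4.8]
width: 0.227
```

```bash
python3 - <<'E'
from h import *
s=get_state(); print(s['ee_pos'],s['tool_rot'],s['contact_force'],s['width'])
ax=np.array([.526,.163]); r=s['ee_pos'][:2]-ax; print(np.hypot(*r),np.degrees(np.arctan2(r[1],r[0])))
th=2.159; M=np.array([[np.cos(th),np.sin(th)],[np.sin(th),-np.cos(th)]])
a0=np.radians(-24.5)
for k in range(1,17): 
  a=a0+np.radians(15*k); print(15*k,np.round(M@(.045*np.array([np.cos(a)-np.cos(a0),np.sin(a)-np.sin(a0)]))/.25,3))
E
```

```text
[0.56848025 0.144071   0.14352542] [3.13938202 0.00520796 2.15809916] [ 1.05472349 -5.63157407  4.80189833] 0.2268022077492714
0.046506761281187345 -24.017524371516572
15 [0.03  0.036]
30 [0.068 0.064]
45 [0.112 0.08 ]
60 [0.159 0.085]
75 [0.205 0.077]
90 [0.248 0.058]
105 [0.284 0.028]
120 [ 0.312 -0.01 ]
135 [ 0.328 -0.054]
150 [ 0.333 -0.1  ]
165 [ 0.325 -0.147]
180 [ 0.306 -0.19 ]
195 [ 0.276 -0.226]
210 [ 0.238 -0.253]
225 [ 0.194 -0.27 ]
240 [ 0.147 -0.275]
```

Emit:
drive_tool --pt "15 0.03 0.036 0 0" --pt "15 0.068 0.064 0 0" --pt "15 0.112 0.08 0 0" --pt "15 0.159 0.085 0 0" --pt "15 0.205 0.077 0 0" --pt "15 0.248 0.058 0 0" --pt "15 0.284 0.028 0 0" --pt "15 0.312 -0.01 0 0"

```text
time: 12.35
ee_pos: [0.5226, 0.2076, 0.1436]
tool_rot: [3.139, 0.006, 2.159]
contact_force: [5.9, -14.1, 3.2]
width: 0.227
```

Emit:
drive_tool --pt "15 0.016 -0.044 0 0" --pt "15 0.021 -0.09 0 0" --pt "15 0.013 -0.137 0 0" --pt "15 -0.006 -0.18 0 0" --pt "15 -0.036 -0.216 0 0" --pt "15 -0.074 -0.243 0 0" --pt "15 -0.118 -0.26 0 0" --pt "15 -0.165 -0.265 0 0"

```text
time: 13.15
ee_pos: [0.489, 0.139, 0.1434]
tool_rot: [3.139, -0.0, 2.159]
contact_force: [-0.5, 4.7, 5.8]
width: 0.223
```

```bash
python3 - <<'E'
from h import *
s=get_state(); print(s['ee_pos'],s['tool_rot'],s['contact_force'],s['width'])
ax=np.array([.526,.163]); r=s['ee_pos'][:2]-ax; print(np.hypot(*r),np.degrees(np.arctan2(r[1],r[0])))
w=snap('wrist'); sx=np.array([.1383,.9904,0]); e=np.array([.3805,-.0928,.016])
sl=lambda u,v,z:((lambda d:(d@sx-.13,0.111-d@np.array([.9904,-.1383,0])))(onz(w,u,v,z)-e))
print('tip',proj(w,(.4415,.093,.035)))
a=cv2.resize(w['image'][110:270,160:360],(800,600*800//750),interpolation=cv2.INTER_CUBIC)
a=cv2.resize(w['image'][130:280,160:360],(800,600),interpolation=cv2.INTER_CUBIC)
cv2.imwrite('pics/w5.png',a[:,:,::-1])
E
```

```text
[0.48897046 0.1390484  0.14344834] [ 3.13871988e+00 -3.68019157e-04  2.15927630e+00] [-0.4704249   4.72993633  5.76309706] 0.22286268423521907
0.04410063915819674 -147.10423537063446
tip (np.float64(242.36150594248966), np.float64(216.15119070631252))
```

View pics/w5.png

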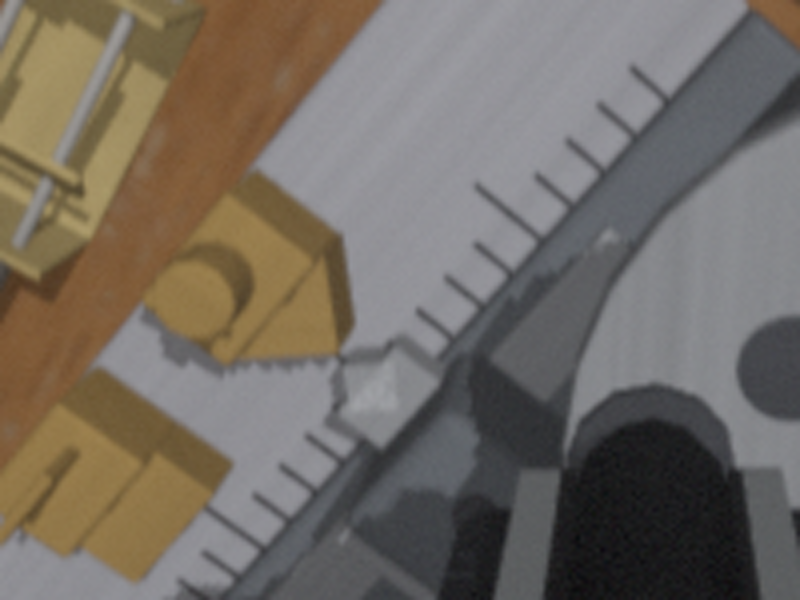

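```bash
cat >> h.py <<'E'
sx=np.array([.1383,.9904,0]); sy=np.array([-.9904,.1383,0]); e0=np.array([.3805,-.0928,.016])
def sl(w,u,v,z):
    d=onz(w,u,v,z)-e0; return np.round([1e3*(d@sx)-130,111+1e3*(d@sy)],1)
E
python3 - <<'E'
from h import *
w=load('wrist')
C=lambda u,v:((u+.5)/4-.5+160,(v+.5)/4-.5+130)
for n,p,z in [('tipb',(352,320),.016),('tipb',(352,320),.024),('tipt',(338,357),.032),('tipt',(338,357),.040),('p1',(345,380),.032),('p2',(400,345),.032),('p3',(382,446),.032),('p4',(335,390),.032),('p5',(438,380),.032),('tick',(540,240),.016),('ticktop',(475,185),.016),('tick2',(265,550),.016)]: print(n,z,sl(w,*C(*p),z))
fr=np.mean([read_camera('wrist')['image'].astype(float) for _ in range(6)],0)
a=fr[200:250,228:295]; a=np.clip((a-a.min())/(np.percentile(a,99.5)-a.min()),0,1)**.8*255
a=cv2.resize(a.astype(np.uint8),(804,600),interpolation=cv2.INTER_CUBIC)[:,:800]
cv2.imwrite('pics/w6.png',a[:,:,::-1])
E
```

```text
tipb 0.016 [61.1 75.3]
tipb 0.024 [64.8 75.8]
tipt 0.032 [60.  73.5]
tipt 0.04 [63.9 74.2]
p1 0.032 [56.8 69.4]
p2 0.032 [70.6 65.7]
p3 0.032 [49.9 54.4]
p4 0.032 [53.7 69.5]
p5 0.032 [69.6 55. ]
tick 0.016 [102.2  56.5]
ticktop 0.016 [102.4  74.4]
tick2 0.016 [ 2.1 55.7]
```

View pics/w6.png

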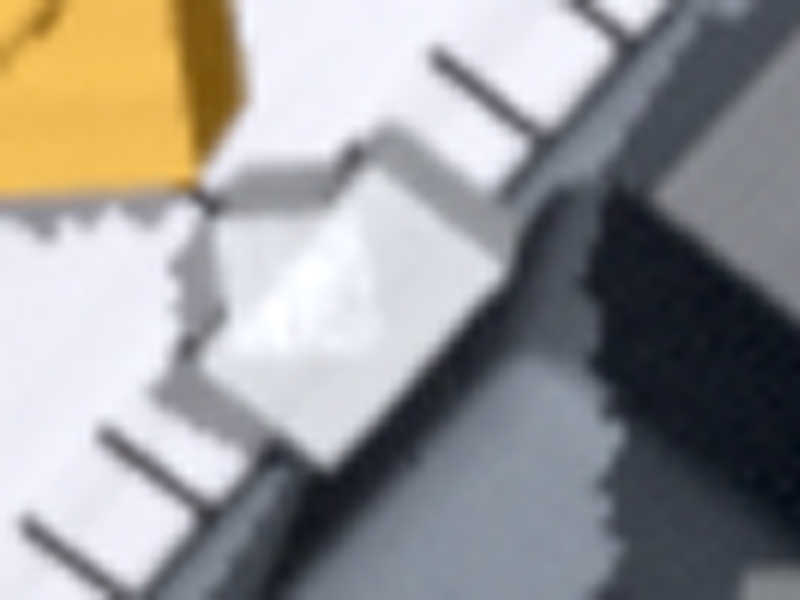

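```bash
python3 - <<'E'
from h import *
w=load('wrist')
C=lambda u,v:((u+.5)/12-.5+228,(v+.5)/12-.5+200)
for n,p,zs in [('ptr tip',(218,215),[.032]),('c1',(375,165),[.032]),('c2',(205,362),[.032]),('r1',(500,268),[.032]),('r2',(330,468),[.032]),('top',(201,195),[.032,.034,.036,.038,.04]),('bot',(244,103),[.016,.018,.020,.022,.024])]:
  for z in zs: print(n,z,sl(w,*C(*p),z))
E
```

```text
ptr tip 0.032 [61.9 73.3]
c1 0.032 [71.9 67.6]
c2 0.032 [52.5 67.3]
r1 0.032 [71.6 56.5]
r2 0.032 [51.8 55.9]
top 0.032 [62.3 75.1]
top 0.034 [63.3 75.2]
top 0.036 [64.2 75.4]
top 0.038 [65.2 75.5]
top 0.04 [66.2 75.7]
bot 0.016 [62.4 76. ]
bot 0.018 [63.3 76.1]
bot 0.02 [64.2 76.2]
bot 0.022 [65.1 76.3]
bot 0.024 [66.  76.5]
```

Emit:
drive_tool --pt "30 0 0 0 0" --pt "45 0 0 0 0" --pt "45 0 0 0 0" --pt "45 0 0 0 0" --pt "45 0 0 -0.1 0" --pt "45 0 0 -0.2 0" --pt "45 0 0 -0.3 0" --pt "45 0 0 -0.3 0"

```text
time: 14.3
ee_pos: [0.4904, 0.1387, 0.2205]
tool_rot: [3.136, 0.003, 2.159]
contact_force: [0.2, -0.4, 0.3]
width: 0.524
```

Emit:
drive_tool --pt "45 -0.02 -0.1 0 -0.09" --pt "45 -0.03 -0.2 0 -0.18" --pt "45 -0.047 -0.26 0 -0.27" --pt "45 -0.047 -0.26 0 -0.36" --pt "45 -0.047 -0.26 0.05 -0.45" --pt "45 -0.047 -0.26 0.13 -0.537" --pt "45 -0.047 -0.26 0.16 -0.537" --pt "45 -0.047 -0.26 0.16 -0.537"

```text
time: 15.1
ee_pos: [0.4394, 0.0927, 0.1751]
tool_rot: [-3.141, -0.004, 2.999]
contact_force: [-0.0, -0.6, 0.7]
width: 0.529
```

```bash
python3 - <<'E'
from h import *
w=snap('wrist','w7'); t=snap('top','t7'); s=get_state(); print(s['ee_pos'],s['tool_rot'],s['contact_force'])
fr=np.mean([read_camera('wrist')['image'].astype(float) for _ in range(6)],0)
u,v=proj(w,(.4415,.093,.03)); print(u,v, sl(w,u,v,.03)); u0=int(u)-33; v0=int(v)-22; print(u0,v0)
a=fr[v0:v0+50,u0:u0+66]; a=np.clip((a-a.min())/(np.percentile(a,99.5)-a.min()),0,1)**.8*255
a=cv2.resize(a.astype(np.uint8),(792,600),interpolation=cv2.INTER_CUBIC)
b=t['image'][245:295,370:420]; a[400:600,592:792]=cv2.resize(b,(200,200))
cv2.imwrite('pics/w7c.png',a[:,:,::-1])
E
```

```text
[0.44076255 0.09266677 0.17688607] [ 3.14156490e+00 -3.32899597e-04  3.00007198e+00] [ 0.01837921 -0.01977179  0.72597108]
324.02092709198786 192.01385009392828 [62.5 76.3]
291 170
```

View pics/w7c.png

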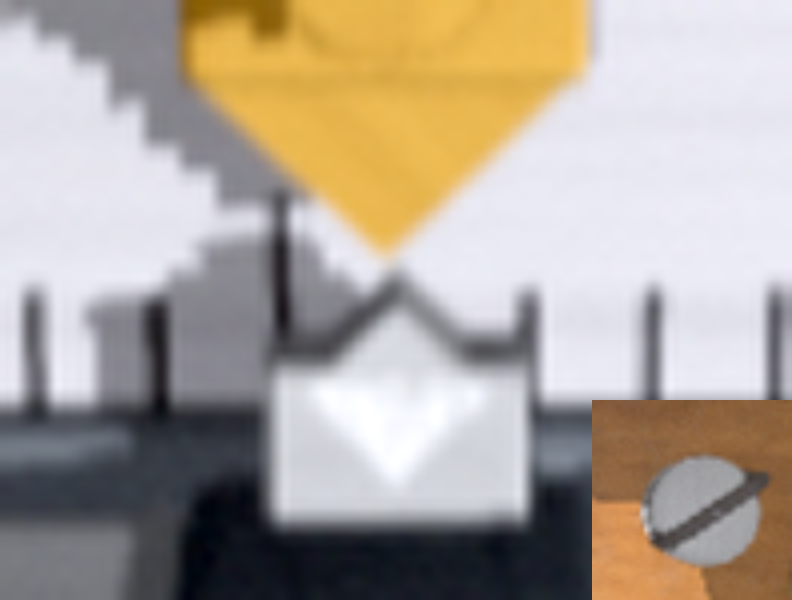

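```bash
python3 - <<'E'
from h import *
w=load('wrist')
C=lambda u,v:((u+.5)/12-.5+291,(v+.5)/12-.5+170)
print('ptr',sl(w,*C(399,275),.032),sl(w,*C(399,525),.032))
for z in (.02,.032,.045): print('tip',z,sl(w,*C(388,258),z))
print('rider mid',sl(w,*C((186+585)/2,78),.032))
p=load('top')
E
```

```text
ptr [62.2 76.5] [62.2 56.3]
tip 0.02 [61.4 74.1]
tip 0.032 [61.4 77.8]
tip 0.045 [61.4 81.9]
rider mid [61.3 91.8]
```

Emit:
drive_tool --pt "45 0 0 -0.1 0.09" --pt "45 0 0 -0.16 0.18" --pt "45 -0.05 0.06 -0.16 0.27" --pt "45 -0.1 0.13 -0.16 0.36" --pt "45 -0.163 0.208 -0.16 0.45" --pt "45 -0.163 0.208 -0.16 0.537" --pt "45 -0.163 0.208 -0.16 0.537" --pt "45 -0.163 0.208 -0.16 0.537"

```text
time: 16.3
ee_pos: [0.4881, 0.1384, 0.2168]
tool_rot: [-3.141, -0.0, 2.163]
contact_force: [-0.4, -0.4, 0.3]
width: 0.528
```

Emit:
drive_tool --pt "45 0 0 0.1 0" --pt "45 0 0 0.2 0" --pt "45 0 0 0.28 0" --pt "45 0 0 0.3 0" --pt "15 0 0 0.3 0" --pt "15 0 0 0.3 0" --pt "15 0 0 0.3 0" --pt "15 0 0 0.3 0"

```text
time: 17.1
ee_pos: [0.4892, 0.1386, 0.1429]
tool_rot: [3.139, 0.001, 2.159]
contact_force: [2.1, 1.0, -1.0]
width: 0.228
```

```bash
cat > st.py <<'E'
from h import *
P=[];
for _ in range(5):
    read_camera('top'); s=get_state(); P.append(s['ee_pos'])
p=np.mean(P,0); r=p[:2]-[.526,.163]; print(p,s['tool_rot'],s['contact_force'],s['width'],np.hypot(*r),np.degrees(np.arctan2(r[1],r[0])))
E
python3 st.py
```

```text
[0.48918037 0.13856509 0.14282124] [3.13967838e+00 1.05489192e-03 2.15925143e+00] [1.30989758 1.55511742 3.15373246] 0.22700599506692157 0.044189929603974804 -146.43023808230993
```

Emit:
drive_tool --pt "15 0.016 0.001 0 0" --pt "15 0.032 0.004 0 0" --pt "15 0.046 0.007 0 0" --pt "15 0.046 0.007 0 0" --pt "15 0.046 0.007 0 0"

```text
time: 17.85
ee_pos: [0.4841, 0.1491, 0.1428]
tool_rot: [3.14, 0.001, 2.159]
contact_force: [2.1, -0.3, 6.4]
width: 0.223
```

```bash
python3 st.py
```

```text
[0.48406842 0.14912016 0.14276192] [3.14007908e+00 1.19073301e-03 2.15925398e+00] [ 2.77586253 -1.84176238  6.33366352] 0.2254479606522481 0.0441690756821728 -161.68486278109447
```

Emit:
drive_tool --pt "30 0 0 0 0" --pt "45 0 0 0 0" --pt "45 0 0 0 0" --pt "45 0 0 0 0" --pt "45 0 0 -0.1 0" --pt "45 0 0 -0.2 0" --pt "45 0 0 -0.3 0" --pt "45 0 0 -0.3 0"

```text
time: 18.9
ee_pos: [0.4854, 0.1492, 0.2204]
tool_rot: [3.136, 0.003, 2.159]
contact_force: [-0.1, -0.2, 0.0]
width: 0.529
```

Emit:
drive_tool --pt "45 -0.03 -0.1 0 -0.09" --pt "45 -0.06 -0.2 0 -0.18" --pt "45 -0.093 -0.267 0 -0.27" --pt "45 -0.093 -0.267 0 -0.36" --pt "45 -0.093 -0.267 0.05 -0.45" --pt "45 -0.093 -0.267 0.13 -0.537" --pt "45 -0.093 -0.267 0.16 -0.537" --pt "45 -0.093 -0.267 0.16 -0.537"

```text
time: 19.7
ee_pos: [0.4394, 0.0927, 0.1751]
tool_rot: [-3.141, -0.004, 2.999]
contact_force: [-0.3, -1.0, 0.0]
width: 0.53
```

```bash
cat > m.py <<'E'
from h import *
def meas(w,im):
    u,v=proj(w,(.4415,.093,.03)); u0=int(u)-33; v0=int(v)-22
    a=cv2.resize(im[v0:v0+50,u0:u0+66].astype(np.float32),(792,600),interpolation=cv2.INTER_CUBIC)
    C=lambda x,y:((x+.5)/12-.5+u0,(y+.5)/12-.5+v0)
    yel=((a[...,0]-a[...,2])>50).astype(np.uint8)
    n,l,st,ce=cv2.connectedComponentsWithStats(yel); k=1+np.argmax(st[1:,4]); ys,xs=np.where(l==k)
    tip=(xs[ys>ys.max()-8].mean(),ys.max()); print('yel tip',tip,sl(w,*C(*tip),.032))
    for dy in (-30,-60,-90,-120): r=xs[ys==ys.max()+dy]; print('  mid',dy,(r.min()+r.max())/2,end='')
    g=a.mean(2); print()
    # pointer block: bright rows below the ledge edge
    for dy in (215,230,245,258):
        row=g[int(tip[1])+dy-20]; th=(row.max()+np.median(row))/2; x=np.where(row>th)[0]; print('  block',dy,x.min(),x.max(),(x.min()+x.max())/2, sl(w,*C((x.min()+x.max())/2,tip[1]+dy-20),.032))
meas(load('wrist'),load('wrist')['image'])
w=snap('wrist','w8'); fr=np.mean([read_camera('wrist')['image'].astype(float) for _ in range(6)],0)
meas(w,fr); s=get_state(); print(s['ee_pos'],s['tool_rot'],s['contact_force'])
E
python3 m.py
```

```text
yel tip (np.float64(387.3228346456693), np.int64(291)) [61.4 75.2]
  mid -30 386.5  mid -60 385.0  mid -90 385.0  mid -120 385.0
  block 215 280 525 402.5 [62.5 59.5]
  block 230 281 524 402.5 [62.5 58.2]
  block 245 277 528 402.5 [62.5 57. ]
  block 258 275 529 402.0 [62.4 55.9]
yel tip (np.float64(384.3259259259259), np.int64(250)) [61.1 78.5]
  mid -30 384.0  mid -60 382.5  mid -90 381.5  mid -120 381.0
  block 215 268 510 389.0 [61.4 62.9]
  block 230 267 510 388.5 [61.4 61.7]
  block 245 264 512 388.0 [61.3 60.5]
  block 258 263 514 388.5 [61.4 59.4]
[0.44114662 0.09261406 0.17741007] [3.14153457e+00 1.16832107e-03 3.00200971e+00] [-0.17413522  0.09057835  0.74236366]
```

Emit:
drive_tool --pt "45 0 0 -0.15 0" --pt "45 0 0 -0.3 0" --pt "45 0 0 -0.4 0" --pt "45 0 0 -0.4 0" --pt "45 0 0 -0.4 0"

```text
time: 20.55
ee_pos: [0.441, 0.0926, 0.2773]
tool_rot: [3.141, 0.002, 3.002]
contact_force: [-0.5, 0.1, -0.2]
width: 0.523
```

```bash
python3 - <<'E'
from h import *
a=cv2.imread('pics/top.png').astype(int); t=snap('top','tf'); b=t['image'][:,:,::-1].astype(int)
d=(np.abs(a-b).max(2)>45).astype(np.uint8)[75:330,115:530]; d=cv2.morphologyEx(d,cv2.MORPH_OPEN,np.ones((3,3)))
n,l,st,c=cv2.connectedComponentsWithStats(d)
for s in st[1:]:
    if s[4]>8: print(s[0]+115,s[1]+75,s[2:])
g=t['image'].astype(int); m=((np.ptp(g,2)<30)&(g.mean(2)>110)).astype(np.uint8); m[:, :370]=0; m[:245]=0; m[300:]=0; m[:,420:]=0
n,l,st,c=cv2.connectedComponentsWithStats(m); k=1+np.argmax(st[1:,4]); print('canister',st[k],onz(t,*c[k],.072))
print(get_state()['contact_force'],get_state()['time'])
E
```

```text
203 194 [ 116  136 7270]
304 198 [ 6  9 42]
314 202 [  8  17 112]
307 209 [ 5  5 21]
330 213 [ 42  26 438]
307 215 [ 5 10 36]
313 221 [ 6  4 24]
388 223 [ 3  5 15]
337 225 [ 4  4 14]
294 227 [ 8  7 48]
350 227 [3 3 9]
330 230 [ 4  4 15]
371 241 [ 125   85 6692]
355 246 [12  5 49]
351 251 [15  6 72]
canister [382 259  30  27 534] [ 0.38771227 -0.16862485  0.072     ]
[-0.49070213 -1.09768344  0.85762702] 20.6
```

```bash
python3 -c "
from cell import *
print(close_job())"
```

```text
the job is handed in; nothing more can be done
None
```

I lifted the steel canister off the bed first and stood it on the bare bench at about (0.38, -0.165) m. It is about 30 mm clear of the channel and about 40 mm clear of the slide. Then I cranked the handwheel one full turn anticlockwise, checked, and turned it back about 15° because the jaw had overshot by about 0.8 mm.

**Last checks:**
- **Jaw setting:** the pointer stood at slide x of about 61.4 mm and the pointed rider's tip at about 61.1 mm. That leaves an error of about 0.3 mm, partly bias in how I measured it.
- **Canister:** its lid measures about 30 × 27 px from above, as it would standing upright. It hung slightly tilted in the grip and may have rocked down about 3 mm when released.
- **Forces and time:** the highest force I read was about 20 N, while setting the canister down. The job took about 20.6 s, and the gripper was clear of everything at the end.
- **Loose parts:** no contact with any of them was noticed. The before-and-after comparison of the top view was not conclusive near the channel and in front of the handwheel end of the slide. Large changes showed there, which I put down to the arm and its shadow, but I did not confirm it.

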